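Mount a wheel and collar on the arbor and light them for inspection

ROBOT

A 7-joint arm with a two-finger parallel gripper is mounted at the origin on the work surface. World frame = base frame: x ahead of the robot, y to its left, z up, the work surface at z = 0. Lengths are in m, angles in rad, forces in N, time in s.
With the tool pointing down it reaches from about 0.4 to 0.9 m from the base axis. Payload 5.6 kg.
Tool frame: the origin (TCP) lies midway between the tips of the shut fingers; the grasp point (between the pads) lies 19 mm behind it; z points along the fingers, y is the line along which they close (so a half turn about z gives the same grasp; the last joint's range is limited). The gripper opens to 92 mm and grips with 3 to 60 N. Pads are 20 mm wide; open, the fingers measure 128 mm over their backs; the gripper's body (75 mm by 189 mm) begins 69 mm behind the grasp point.
Start: joints at [1.225, 0.468, -0.012, 1.603, 0.006, 1.071, -0.056], TCP at [0.194, -0.62, 0.19] pointing down, gripper open.
Joint ranges: [-2.53, 2.53], [-0.31, 2.02], [-1.57, 1.55], [0.28, 2.44], [-1.29, 4.43], [0.15, 1.84], [-2.92, 2.92]. Speed limits (rad/s): [2.57, 2.57, 3.14, 3.14, 3.14, 3.14, 3.14].

INTERFACE

Orientations are given as a 3x3 rotation matrix whose columns are the frame's x, y, z axes.
In Python, from station import env, effector, solver, viewer, workorder, search_frame, tip_of gives the robot as it stands. Calls block until the motion is done:
- env.reach(position, orientation): joint-space move of the TCP to a pose.
- env.movel(position, frame=None, rate=0.15): straight line of the TCP; frame=None keeps the orientation; rate is the mean speed in m/s.
- env.goto_joints(angles): joint-space move.
- effector.release() and effector.grasp(squeeze=None): open the fingers fully, or close them until they stop; squeeze is the grip in N (None keeps the last).
- env.pause(seconds).
- solver.inverse_kinematics(position, orientation): joint angles nearest the present ones, or None.
- env.sense(): the state.
- viewer.read_camera(name): name is "scene" or "top"; returns (picture, depth): 420x560x3 uint8, red, green, blue; 420x560 float32, m along the optical axis (not along the pixel's ray), 0 where there is no reading.
- viewer.camera_info(name): a dict with "intrinsics" (3x3 intrinsics, pixels), "eye" and "rotation" of the camera in the world. Camera axes: x right, y up, looking along -z (the intrinsics and any distortion apply to the point x, -y, -z); pixel columns grow to the right and rows downward; lengths in m; the calibration is good to about 2 mm. A picture is of the moment at which its call begins. camera_info takes no time and is no camera call.
A pose or a line that the arm cannot do raises env.PlanningError and nothing moves.
- workorder.finish_job(): hands the job in; it is judged then, once.
Trained networks look in the newest picture that a camera, given by its name, has taken for a name from the list of things; names that differ only in an ending like _2 or _b are one class to them, and where a whole thing is asked for, a point or a joint stands for the part that bears it (a point fixed in the world has none). Each returns a list of dicts, best first, with "score" (0 to 1); they miss things now and then, are a little off and sometimes report something else, mostly with a low value. They report only what shows in the picture. A call takes as long as a camera call. They do not tell look-alikes from the thing itself.
- search_frame(camera, name): "at" ([x, y, z] in m, in world coordinates, good to about 4 mm: the middle of the surface that is visible of it).
- tip_of(camera, name): "at" ([x, y, z] in m, in world coordinates, good to about 4 mm: a listed point, or the origin of a listed thing).
The state is a dict: "t": time; "joint_positions": joint angles; "joint_velocities": joint speeds; "tau": joint torques, N m; "ee_pos": TCP position; "tcp_rot": TCP orientation; "wrist_force": force on the tool from outside, world axes, zero at the start; "moment": the same for the moment, N m; "gripper_width": finger opening in m; "grasp_force": force on a finger pad.
Only numpy, scipy, OpenCV 4.12 (cv2) and the standard library are available. Lean on these libraries where they do the work, as an engineer would, in place of code of your own. Each camera call takes 0.05 s, during which the arm holds its last target. There are 200 camera calls.

TASK

Make up the small grinding arbor: slip the green wheel over the steel post fully down onto its base, then the brass collar down on top of the wheel. Then draw the blue inspection light out of its white dock, tip it to about 45 degrees with the lens end down, and aim it at the tip of the post with the lens about 5 cm from the tip. Finish still holding the light there, steady and touching nothing but the gripper, and leave the bottle, the jar and the tray where they stand.

Things in the scene. Friction and masses are not known exactly. Their poses are not given: they have to be found in the camera images.
- arbor: Fixed arbor: dark grey round base 90 mm across and 12 mm high, with an upright steel post 18 mm in diameter rising 45 mm above the base (top 57 mm above the bench); the upper 9 mm tapers to a blunt nose 8 mm wide. Origin at the centre of the underside, z up.
- arbor_top (a point): Tip of the arbor's post, on its axis, 57 mm above the bench.
- wheel: Loose green grinding wheel: flat ring 52 mm outside diameter, 22 mm hole, 16 mm thick, about 90 g, lying flat on the bench. Origin at the centre of the underside, z along its axis. Goes on first; home when its underside is on the arbor's base.
- collar: Loose brass collar: ring 38 mm outside diameter, 22 mm hole, 16 mm high, about 70 g, lying flat on the bench. Origin at the centre of the underside, z along its axis. Goes on second; home when it sits on the wheel, underside 28 mm above the bench.
- dock: Fixed white round dock with a blue foot, 68 mm across at the foot, 44 mm across at the mouth, 58 mm high; open cup 36 mm bore, its floor 8 mm above the bench. Origin at the centre of the underside, z up.
- light: Loose blue pen-shaped inspection light, 130 mm long, about 90 g, standing lens down in the dock with its tail up (top 138 mm above the bench). Lens head 28 mm in diameter for the first 30 mm, then a round barrel 23 mm in diameter, from 36 to 126 mm above the lens. Origin at the centre of the lens face, z along the light from lens to tail; the beam leaves along -z.
- light_focus (a point): Point on the light's beam axis 50 mm ahead of the lens face (light frame z = -50 mm); it should be brought to the tip of the post.
- bottle: Bystander: white bottle with a green cap, 54 mm in diameter, 130 mm high, loose. Origin at the centre of the underside.
- jar: Bystander: amber jar with a white lid, 60 mm in diameter, 60 mm high, loose. Origin at the centre of the underside.
- tray: Bystander: orange open tray 90 x 70 x 30 mm, loose. Origin at the centre of the underside.
There are look-alikes about, which are no part of the job. What is shaped like the collar but black or red is not meant.

How it is judged:
On the way, in this order (a step that is already met when the one before it is completed fails the run):
1. the green wheel is fully down on the arbor's base and let go (z of wheel in the frame of arbor between 0.009 and 0.015 m and horizontal distance between wheel and arbor below 0.004 m and angle between wheel's own z axis and vertical below 0.08 rad and contact force between the fingers and wheel below 0.2 N), for 0.2 s.
2. the brass collar is fully down on the wheel and let go (all of step 1 and z of collar in the frame of arbor between 0.0245 and 0.0315 m and horizontal distance between collar and arbor below 0.004 m and angle between collar's own z axis and vertical below 0.08 rad and contact force between the fingers and collar below 0.2 N), for 0.2 s.
3. the light is lifted clear of its dock by the gripper (height (world z) of light above 0.06 m and contact force between the fingers and light above 1 N), for 0.2 s.
At the end, for the whole second after the job is handed in: Wheel home on base, collar home on wheel (3.5 mm height, 4 mm off axis), both let go. Light held still by the gripper alone, lens down, 30 to 60 degrees from upright, lens over 60 mm above the bench, focus point (50 mm ahead of lens) within 30 mm of the post tip (all of step 2 and all of step 3 and angle between light's own z axis and vertical between 0.52 and 1.05 rad and distance between light_focus and arbor_top below 0.03 m and contact force between light and arbor below 0.2 N and contact force between light and wheel below 0.2 N and contact force between light and collar below 0.2 N and contact force between light and dock below 0.2 N and contact force between light and bottle below 0.2 N and contact force between light and jar below 0.2 N and contact force between light and tray below 0.2 N and linear speed of light below 0.02 m/s and angular speed of light below 0.2 rad/s); the arm keeps its last pose, push and grip.
It fails at once if the bottle is pushed more than 25 mm or tipped (distance of bottle from where it was at the start of the episode above 0.025 m or angle between bottle's own z axis and vertical above 0.4 rad).
It fails at once if the jar is pushed more than 25 mm or tipped (distance of jar from where it was at the start of the episode above 0.025 m or angle between jar's own z axis and vertical above 0.4 rad).
It fails at once if the tray is pushed more than 25 mm or tipped (distance of tray from where it was at the start of the episode above 0.025 m or angle between tray's own z axis and vertical above 0.4 rad).
It also fails if it takes over 72 s, if anything falls off the work surface, if the arm or the gripper's body presses on something with over 40 N, if the wrist force passes 120 N, or if a joint passes its speed limit or range.

## Working session

There is one attempt and no reset: what is moved stays moved. The work goes in short steps, each a Python script; the robot and the scene stay as the last script left them, time stands still between calls to the robot, and variables do not carry over. Pictures are saved under pics/ and viewed, at most 10 in all, crops included, and the job is handed in when it is done.

```bash
mkdir -p pics; ls
cat > h.py <<'E'
import numpy as np, cv2
from station import env, effector, solver, viewer, workorder, search_frame, tip_of
def cloud(name):
    pic,d=viewer.read_camera(name); ci=viewer.camera_info(name)
    K=np.array(ci["intrinsics"]);R=np.array(ci["rotation"]);e=np.array(ci["eye"])
    v,u=np.mgrid[:d.shape[0],:d.shape[1]]
    P=np.stack([(u-K[0,2])/K[0,0]*d,-(v-K[1,2])/K[1,1]*d,-d],-1)@R.T+e
    P[d==0]=np.nan
    return pic,d,P
def save(p,n): cv2.imwrite('pics/'+n,p[:,:,::-1])
E
python3 - <<'E'
from h import *
for n in("scene","top"):
    ci=viewer.camera_info(n);print(n,ci)
    p,d,P=cloud(n);save(p,n+"0.png");np.savez(n+"0.npz",p=p,P=P)
    for k in("arbor","arbor_top","wheel","collar","dock","light","bottle","jar","tray"):
        f=tip_of if k=="arbor_top" else search_frame
        print(n,k,[(np.round(x["at"],3).tolist(),round(x["score"],2)) for x in f(n,k)])
print(env.sense()["t"])
E
```

```text
pics
scene {'intrinsics': array([[443.58964068,   0.        , 273.54133926],
       [  0.        , 443.58964068, 207.10189876],
       [  0.        ,   0.        ,   1.        ]]), 'eye': array([ 1.08891159, -0.37870072,  0.77058385]), 'rotation': array([[ 0.61877564, -0.57824658,  0.53174016],
       [ 0.78543229,  0.46796461, -0.40509905],
       [-0.01458844,  0.66831132,  0.74373864]])}
scene arbor [([0.558, -0.033, 0.012], 0.92)]
scene arbor_top [([0.55, -0.028, 0.057], 0.66)]
scene wheel [([0.581, -0.204, 0.015], 0.92), ([0.446, 0.223, 0.104], 0.63), ([0.452, 0.217, 0.019], 0.35)]
scene collar [([0.452, -0.218, 0.016], 0.76), ([0.37, -0.209, 0.013], 0.7), ([0.396, -0.118, 0.016], 0.64), ([0.339, -0.295, 0.012], 0.55)]
scene dock [([0.449, 0.219, 0.022], 0.92)]
scene light [([0.446, 0.221, 0.104], 0.73)]
scene bottle [([0.702, 0.262, 0.072], 0.71), ([0.448, -0.214, 0.016], 0.7)]
scene jar [([0.767, 0.036, 0.053], 0.62)]
scene tray [([0.779, -0.13, 0.009], 0.89)]
top {'intrinsics': array([[483.25522614,   0.        , 282.35460601],
       [  0.        , 483.25522614, 215.39394171],
       [  0.        ,   0.        ,   1.        ]]), 'eye': array([0.4822584 , 0.00107814, 1.05803248]), 'rotation': array([[-0.00867491,  0.99756848, -0.06915113],
       [-0.99982337, -0.00980597, -0.01603365],
       [-0.01667276,  0.06899983,  0.99747734]])}
top arbor [([0.551, -0.023, 0.015], 0.68)]
top arbor_top [([0.553, -0.025, 0.062], 0.81)]
top wheel [([0.572, -0.201, 0.018], 0.59)]
top collar [([0.398, -0.115, 0.02], 0.73), ([0.325, -0.296, 0.017], 0.7), ([0.442, -0.216, 0.016], 0.59), ([0.366, -0.208, 0.018], 0.56)]
top dock [([0.437, 0.218, 0.011], 0.65)]
top light [([0.436, 0.226, 0.119], 0.59)]
top bottle [([0.686, 0.271, 0.092], 0.82)]
top jar [([0.748, 0.04, 0.061], 0.75), ([0.549, -0.026, 0.017], 0.26)]
top tray [([0.775, -0.134, 0.009], 0.87)]
1.0
```

```bash
sleep 5; ls pics
```

```text
scene0.png
top0.png
```

View pics/top0.png

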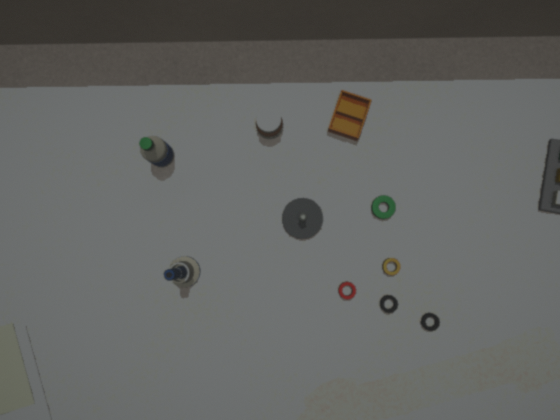

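View pics/scene0.png

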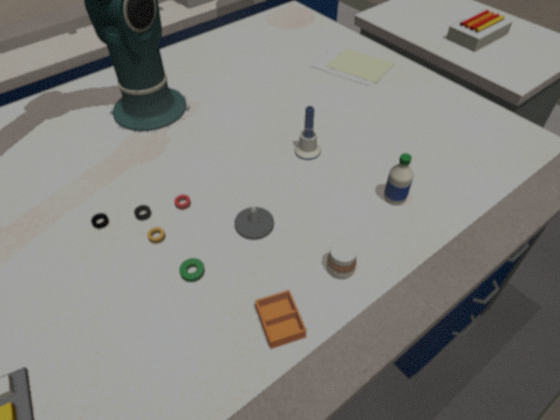

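The top picture shows these candidates for the collar: brass (391,267), red (347,291), black (389,304) and black (430,322). I choose the brass one. The green wheel is at (384,207), the arbor at (302,219), the dock and light at (180,272), the bottle at (157,150), the jar at (269,125) and the tray at (350,116).

```bash
cat >> h.py <<'E'
def ray(name,u,v,z):
    ci=viewer.camera_info(name);K=ci["intrinsics"];R=ci["rotation"];e=ci["eye"]
    r=R@np.array([(u-K[0,2])/K[0,0],-(v-K[1,2])/K[1,1],-1]); return e+r*(z-e[2])/r[2]
def blob(p,u,v,lo,hi,rad=25):
    m=cv2.inRange(cv2.cvtColor(p,cv2.COLOR_RGB2HSV),lo,hi); k=np.zeros_like(m); cv2.circle(k,(u,v),rad,255,-1); m&=k
    c=cv2.findContours(m,cv2.RETR_EXTERNAL,cv2.CHAIN_APPROX_NONE)[0]
    c=max(c,key=cv2.contourArea); h=cv2.convexHull(c); M=cv2.moments(h)
    return (M['m10']/M['m00'],M['m01']/M['m00']),M['m00'],c
E
python3 - <<'E'
from h import *
px={"top":dict(wheel=(384,207),collar=(391,267),arbor=(302,219)),"scene":dict(wheel=(192,269),collar=(157,235),arbor=(254,222))}
rng=dict(wheel=((45,90,30),(90,255,255)),collar=((12,70,60),(35,255,255)),arbor=((0,0,0),(180,80,105)))
top=dict(wheel=.014,collar=.013,arbor=.010)
for n in px:
    p=np.load(n+"0.npz")["p"];P=np.load(n+"0.npz")["P"]
    for k,(u,v) in px[n].items():
        c,a,_=blob(p,u,v,*rng[k],35 if k=="arbor" else 20)
        # cloud-based
        w=P[v-35:v+36,u-35:u+36].reshape(-1,3)
        m=np.zeros(p.shape[:2],np.uint8);cv2.drawContours(m,[_],-1,255,-1)
        q=P[(m>0)];q=q[(q[:,2]>.006)]
        print(n,k,np.round(c,1),a,np.round(ray(n,*c,top[k]),4),"cloud med",np.round(np.nanmedian(q,0),4),"range mid",np.round((np.nanpercentile(q,2,0)+np.nanpercentile(q,98,0))/2,4), "zmax",np.round(np.nanpercentile(q[:,2],99),3))
    # bench z bias
    print("bench",np.nanmedian(P[(abs(P[...,0]-.6)<.15)&(abs(P[...,1])<.2)][:,2]))
    t=P[(P[...,2]>.045)&(abs(P[...,0]-.55)<.04)&(abs(P[...,1]+.027)<.04)];print("post",np.round(t.mean(0),4),len(t))
    for lo,hi in((.03,.05),(.075,.1),(.1,.13),(.13,.15)):
        t=P[(P[...,2]>lo)&(P[...,2]<hi)&(abs(P[...,0]-.445)<.07)&(abs(P[...,1]-.22)<.07)];print("dock/light",lo,np.round(np.median(t,0),4),len(t), np.round(np.percentile(t,[3,97],0),3).tolist())
p=np.load("top0.npz")["p"];a=cv2.resize(p[180:340,270:450],None,fx=3,fy=3,interpolation=2)
s=np.load("scene0.npz")["p"];b=cv2.resize(s[90:170,260:350],None,fx=2.6,fy=2.6,interpolation=2)
o=np.zeros((480,800,3),np.uint8);o[:a.shape[0],:a.shape[1]]=a;o[:b.shape[0],545:545+b.shape[1]]=b
save(o,"crop.png")
E
```

```text
top wheel [383.  206.7] 381.5 [ 0.5712 -0.1999  0.014 ] cloud med [ 0.5708 -0.1994  0.016 ] range mid [ 0.571  -0.1994  0.0151] zmax 0.02
top collar [391.  266.2] 225.0 [ 0.4432 -0.2141  0.013 ] cloud med [ 0.4437 -0.2134  0.0157] range mid [ 0.4437 -0.2138  0.014 ] zmax 0.02
top arbor [302.  218.4] 1448.5 [ 0.548  -0.0246  0.01  ] cloud med [ 0.5483 -0.0249  0.0124] range mid [ 0.5489 -0.0255  0.0317] zmax 0.057
bench 0.0005631515675118548
post [ 0.5486 -0.0248  0.0545] 56
dock/light 0.03 [0.4376 0.2213 0.0409] 115 [[0.417, 0.21, 0.031], [0.457, 0.243, 0.049]]
dock/light 0.075 [0.4377 0.2227 0.0875] 32 [[0.428, 0.221, 0.075], [0.446, 0.229, 0.099]]
dock/light 0.1 [0.4372 0.2229 0.1136] 42 [[0.426, 0.221, 0.102], [0.446, 0.23, 0.127]]
dock/light 0.13 [0.4364 0.2308 0.1385] 118 [[0.425, 0.222, 0.132], [0.446, 0.242, 0.143]]
scene wheel [191.3 269.3] 364.5 [ 0.5765 -0.203   0.014 ] cloud med [ 0.5765 -0.2031  0.0145] range mid [ 0.5763 -0.2026  0.0131] zmax 0.018
scene collar [155.9 234.6] 198.5 [ 0.4488 -0.2159  0.013 ] cloud med [ 0.4499 -0.2163  0.0135] range mid [ 0.4473 -0.2161  0.0116] zmax 0.017
scene arbor [253.9 223.3] 960.0 [ 0.5557 -0.0287  0.01  ] cloud med [ 0.5585 -0.0316  0.0109] range mid [ 0.5543 -0.0279  0.0279] zmax 0.051
bench -0.0009546448991177847
post [ 0.5542 -0.0282  0.0519] 46
dock/light 0.03 [0.4517 0.2196 0.0402] 131 [[0.42, 0.209, 0.031], [0.462, 0.251, 0.05]]
dock/light 0.075 [0.446  0.2248 0.0866] 79 [[0.433, 0.22, 0.076], [0.45, 0.239, 0.099]]
dock/light 0.1 [0.4453 0.224  0.1153] 91 [[0.435, 0.22, 0.102], [0.45, 0.237, 0.129]]
dock/light 0.13 [0.4426 0.2277 0.1362] 56 [[0.431, 0.221, 0.13], [0.45, 0.238, 0.14]]
```

View pics/crop.png

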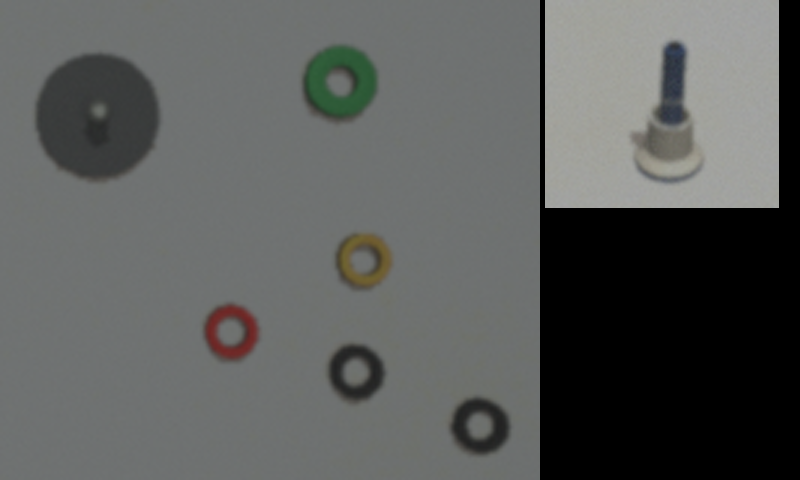

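The crop confirms the brass collar at (391,267) in the top picture, and the light stands nearly upright in its dock. The two cameras disagree by about 6 mm. I'll centre the wheel by gripping it twice at 90 degrees to each other, which ties the cameras to the arm.

```bash
cat >> h.py <<'E'
def rot(yaw):  # tool down, closing axis at yaw from world +y
    c,s=np.cos(yaw),np.sin(yaw); return np.array([[c,s,0],[s,-c,0],[0,0,-1.]])
def st():
    s=env.sense();return round(s["t"],2),np.round(s["ee_pos"],4),round(s["gripper_width"],4),round(float(s["grasp_force"]),1),np.round(s["wrist_force"],1)
E
python3 - <<'E'
from h import *
print(np.round(env.sense()["tcp_rot"],2).tolist())
for q in ([.574,-.201,.1],[.446,-.215,.1],[.552,-.026,.1],[.44,.224,.1]):
    for y in (0,np.pi/2,-np.pi/2,np.pi):
        j=solver.inverse_kinematics(np.array(q),rot(y));print(q,round(y,1),None if j is None else np.round(j,2))
tip=np.array([.552,-.0265,.057])
for az in np.arange(0,360,30):
    a=np.radians(az);h=np.array([np.cos(a),np.sin(a),0])
    z=(h-[0,0,1])/2**.5; 
    for sgn in(1,-1):
        y=sgn*np.array([-h[1],h[0],0]);R=np.stack([np.cross(y,z),y,z],1)
        j=solver.inverse_kinematics(tip-z*.118,R)
        if j is not None: print("aim",az,sgn,np.round(j,2))
E
```

```text
[[0.95, 0.3, -0.0], [0.3, -0.95, -0.0], [-0.0, 0.0, -1.0]]
[0.574, -0.201, 0.1] 0 [ 0.42  0.51 -0.19  1.77  0.12  0.87 -1.39]
[0.574, -0.201, 0.1] 1.6 [ 0.66  0.57 -0.51  1.76  0.34  0.91  0.  ]
[0.574, -0.201, 0.1] -1.6 [ 0.17  0.5   0.15  1.79 -0.1   0.86 -2.78]
[0.574, -0.201, 0.1] 3.1 [ 0.77  0.61 -0.67  1.75  0.46  0.95  1.49]
[0.446, -0.215, 0.1] 0 [ 0.55  0.35 -0.2   2.04  0.1   0.76 -1.28]
[0.446, -0.215, 0.1] 1.6 [ 0.79  0.38 -0.49  2.03  0.25  0.79  0.16]
[0.446, -0.215, 0.1] -1.6 [ 0.28  0.33  0.12  2.06 -0.06  0.75 -2.71]
[0.446, -0.215, 0.1] 3.1 [ 0.96  0.44 -0.7   2.02  0.38  0.82  1.61]
[0.552, -0.026, 0.1] 0 [ 0.29  0.45 -0.38  1.9   0.22  0.83 -1.77]
[0.552, -0.026, 0.1] 1.6 [ 0.47  0.5  -0.61  1.89  0.37  0.87 -0.33]
[0.552, -0.026, 0.1] -1.6 [-0.92  0.86  1.34  1.97 -0.94  1.15 -2.31]
[0.552, -0.026, 0.1] 3.1 [ 0.58  0.55 -0.76  1.88  0.48  0.9   1.15]
[0.44, 0.224, 0.1] 0 [ 0.27  0.57 -1.02  2.01  0.62  0.91 -2.65]
[0.44, 0.224, 0.1] 1.6 [ 0.26  0.56 -1.    2.01  0.6   0.9  -1.07]
[0.44, 0.224, 0.1] -1.6 [ 0.43  0.79 -1.32  2.    0.89  1.1   1.84]
[0.44, 0.224, 0.1] 3.1 [ 0.22  0.53 -0.94  2.01  0.56  0.88  0.54]
aim 60 1 [ 0.52  0.44  0.12  2.09 -1.03  1.04 -2.29]
aim 60 -1 [ 1.16  0.55 -0.66  2.05 -0.66  0.8   0.55]
aim 90 1 [ 0.45  0.66  0.11  1.69 -0.73  1.37 -2.22]
aim 90 -1 [ 0.97  0.77 -0.65  1.65 -0.3   1.19  0.55]
aim 120 1 [ 0.34  0.85  0.05  1.31 -0.49  1.65 -2.1 ]
aim 120 -1 [ 0.73  0.96 -0.65  1.27 -0.06  1.58  0.7 ]
aim 210 1 [-0.41  1.    0.43  1.09 -0.02  1.83 -1.07]
aim 210 -1 [-0.41  1.    0.43  1.09 -0.02  1.83  2.07]
aim 240 1 [-0.06  0.9  -0.58  1.34  0.76  1.8  -1.28]
aim 240 -1 [-0.01  0.93 -0.67  1.34  0.81  1.84  1.82]
aim 270 1 [ 0.02  0.81 -0.85  1.71  1.05  1.69 -1.2 ]
aim 270 -1 [ 0.05  0.84 -0.89  1.71  1.07  1.71  1.93]
aim 300 1 [ 0.23  0.78 -1.16  2.1   1.36  1.61 -1.09]
aim 300 -1 [ 0.3   0.94 -1.33  2.1   1.44  1.79  2.02]
```

Run:
```python
from h import *
p=np.array([.574,-.2015,.004]);up=np.array([0,0,.1])
env.reach(p+up,rot(np.pi/2)); env.movel(p+[0,0,.0],rate=.12)
effector.grasp(10);print(st());effector.release()
env.movel(p,rot(0),rate=.15);print(st())
effector.grasp(25);print(st())
env.movel(p+up,rate=.15);print(st())
pc,d,P=cloud("top");save(pc,"held.png");pc,d,P=cloud("scene");save(pc,"held_s.png")
a=cv2.imread("pics/held.png")[150:300,250:450];b=cv2.imread("pics/held_s.png")[120:320,120:320]
cv2.imwrite("pics/v1.png",np.hstack([cv2.resize(a,(400,300)),cv2.resize(b,(300,300))]))
```

```text
(5.38, array([ 0.574 , -0.2015,  0.004 ]), 0.0006, 0.0, array([ 0. ,  0.1, -0. ]))
(8.47, array([ 0.574 , -0.2015,  0.004 ]), 0.0923, 0.0, array([ 0.2, -0.8,  0.8]))
(9.82, array([ 0.574 , -0.2015,  0.004 ]), 0.0007, 0.0, array([0.7, 0.6, 0.4]))
(10.64, array([ 0.5733, -0.2013,  0.1033]), -0.0, 0.0, array([ 0.1, -0.2, -0.3]))
```

View pics/v1.png

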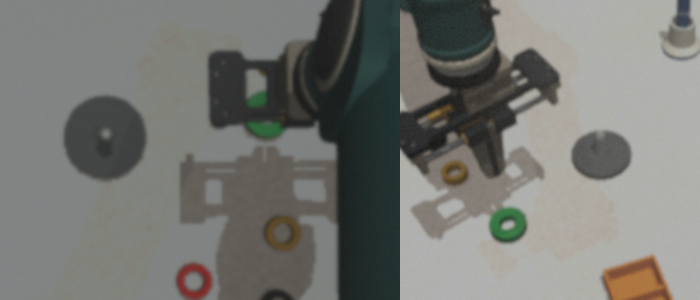

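The gripper closed on nothing. The wheel is still at its old place (scene pixel about (192,269)), with the fingers above it. I'll check where the fingertips really are against the reported TCP.

Run:
```python
from h import *
print(st())
s=env.sense();print(np.round(s["joint_positions"],3),np.round(s["tcp_rot"],3).tolist())
for n in("scene","top"):
    p,d,P=cloud(n);np.savez("h_"+n,p=p,P=P)
    ci=viewer.camera_info(n);K=ci["intrinsics"];c=ci["rotation"].T@(s["ee_pos"]-ci["eye"])
    print(n,"tcp px",K[0,2]+K[0,0]*c[0]/-c[2],K[1,2]-K[1,1]*c[1]/-c[2])
    q=P[(abs(P[...,0]-.573)<.12)&(abs(P[...,1]+.2)<.12)&(P[...,2]>.03)]
    for z in np.arange(.05,.24,.015):
        t=q[abs(q[:,2]-z)<.0075]
        if len(t): print(n,round(z,3),len(t),np.round(t.min(0),3),np.round(t.max(0),3))
print([(np.round(x["at"],3),x["score"]) for x in search_frame("scene","wheel")])
```

```text
(10.74, array([ 0.573 , -0.2012,  0.1026]), 0.0002, 0.0, array([ 0.2, -0.7,  0.4]))
[ 0.336  0.499 -0.07   1.777  0.044  0.869 -1.325] [[1.0, 0.0, -0.002], [0.0, -1.0, 0.001], [-0.002, -0.001, -1.0]]
scene tcp px 184.04859479260136 241.32332098475504
scene 0.125 31 [ 0.569 -0.215  0.125] [ 0.586 -0.188  0.132]
scene 0.14 82 [ 0.568 -0.216  0.133] [ 0.587 -0.189  0.147]
scene 0.155 97 [ 0.566 -0.217  0.148] [ 0.587 -0.186  0.162]
scene 0.17 106 [ 0.568 -0.219  0.163] [ 0.586 -0.186  0.177]
scene 0.185 121 [ 0.575 -0.22   0.178] [ 0.587 -0.184  0.192]
scene 0.2 34 [ 0.583 -0.221  0.193] [ 0.587 -0.185  0.205]
scene 0.215 119 [ 0.548 -0.288  0.208] [ 0.607 -0.116  0.222]
scene 0.23 781 [ 0.549 -0.289  0.223] [ 0.608 -0.115  0.237]
top tcp px 392.24919956355023 201.94112917024137
top 0.215 5 [ 0.542 -0.172  0.217] [ 0.546 -0.117  0.222]
top 0.23 74 [ 0.541 -0.196  0.228] [ 0.604 -0.139  0.237]
[(array([ 0.583, -0.203,  0.018]), 0.57)]
```

Run:
```python
from h import *
f=np.load("h_scene.npz");p,P=f["p"],f["P"]
for v in range(225,250):
    print(v,[f"{P[v,u,2]:.3f}" for u in range(176,194,2)],p[v,184].tolist(),p[v,182].tolist(), np.round(P[v,184],3))
```

```text
225 ['0.170', '0.169', '0.162', '0.161', '0.158', '0.155', '0.153', '0.001', '0.002'] [66, 64, 58] [46, 46, 47] [ 0.584 -0.197  0.158]
226 ['0.167', '0.164', '0.164', '0.157', '0.157', '0.153', '0.149', '-0.002', '-0.002'] [59, 58, 51] [41, 38, 41] [ 0.585 -0.198  0.157]
227 ['0.165', '0.161', '0.158', '0.156', '0.153', '0.151', '0.146', '-0.001', '0.001'] [53, 51, 50] [44, 42, 43] [ 0.584 -0.198  0.153]
228 ['0.162', '0.160', '0.157', '0.155', '0.150', '0.149', '0.144', '-0.002', '-0.002'] [53, 50, 50] [46, 47, 43] [ 0.583 -0.198  0.15 ]
229 ['0.158', '0.156', '0.153', '0.150', '0.147', '0.144', '0.144', '-0.003', '-0.003'] [48, 45, 41] [44, 45, 43] [ 0.583 -0.199  0.147]
230 ['0.156', '0.154', '0.150', '0.152', '0.144', '0.142', '0.140', '0.001', '0.002'] [48, 47, 45] [51, 51, 49] [ 0.583 -0.199  0.144]
231 ['0.153', '0.153', '0.149', '0.146', '0.142', '0.140', '0.138', '-0.001', '-0.002'] [43, 39, 39] [52, 50, 50] [ 0.583 -0.2    0.142]
232 ['0.154', '0.148', '0.145', '0.144', '0.141', '0.135', '0.132', '0.129', '-0.004'] [48, 48, 46] [51, 50, 49] [ 0.584 -0.2    0.141]
233 ['0.15
[... 1752 characters left out ...]
00', '0.002', '0.001', '-0.001', '0.001', '-0.002'] [136, 128, 123] [135, 128, 122] [ 0.504 -0.18   0.002]
246 ['-0.002', '-0.002', '-0.002', '-0.001', '-0.001', '-0.002', '-0.001', '-0.002', '-0.003'] [136, 127, 121] [135, 127, 121] [ 0.504 -0.18  -0.001]
247 ['-0.003', '-0.003', '0.001', '-0.001', '-0.000', '-0.001', '-0.002', '0.001', '-0.001'] [133, 128, 120] [137, 130, 121] [ 0.507 -0.182 -0.   ]
248 ['-0.000', '-0.001', '0.001', '-0.001', '-0.001', '0.001', '0.002', '-0.001', '-0.002'] [136, 130, 121] [138, 130, 124] [ 0.509 -0.183 -0.001]
249 ['-0.002', '-0.002', '-0.001', '-0.001', '-0.002', '-0.004', '0.001', '-0.001', '-0.001'] [137, 130, 123] [133, 127, 118] [ 0.511 -0.184 -0.002]
```

The real fingertips show at z of about 0.125 with the TCP reported at 0.103, so the tips sit about 20 mm above the reported TCP. I'll confirm that by touching the free bench gently.

Run:
```python
from h import *
p=np.array([.52,-.29,0]);
env.movel(p+[0,0,.06],rate=.25); env.movel(p+[0,0,-.008],rate=.12);print(st())
f0=env.sense()["wrist_force"][2]
for z in np.arange(-.010,-.030,-.002):
    env.movel(p+[0,0,z],rate=.04);s=env.sense();print(round(z,3),np.round(s["ee_pos"],4),np.round(s["wrist_force"],1),round(s["t"],2))
    if s["wrist_force"][2]-f0>4: break
env.movel(p+[0,0,.0],rate=.1);effector.release();print(st())
```

```text
(12.21, array([ 0.5208, -0.2898, -0.0075]), 0.0008, 0.0, array([ 0.1,  0.5, -0.1]))
-0.01 [ 0.5204 -0.2902 -0.0094] [-0.3  0.6  0.1] 12.46
-0.012 [ 0.5199 -0.29   -0.012 ] [ 0.3 -0.6 -1.5] 12.71
-0.014 [ 0.5198 -0.2899 -0.0142] [-0.1  0.1 -0.2] 12.96
-0.016 [ 0.5199 -0.2899 -0.0162] [-0.6 -0.2  0.4] 13.21
-0.018 [ 0.5199 -0.2899 -0.0182] [-0.8 -0.  -0.1] 13.46
-0.02 [ 0.5199 -0.29   -0.0201] [-0.1  0.   0.5] 13.71
-0.022 [ 0.5199 -0.29   -0.0221] [-0.3 -1.4  0.1] 13.96
-0.024 [ 0.5203 -0.2901 -0.0239] [ 0.  -1.3  0.5] 14.21
-0.026 [ 0.5203 -0.2901 -0.024 ] [-3.2  2.2 17.1] 14.46
(16.24, array([ 0.52, -0.29, -0.  ]), 0.0921, 0.0, array([-0.4,  0. ,  0.2]))
```

Contact comes at a reported z of -0.024, so the true tip height is the reported z plus 24 mm. I'll grasp the wheel with that correction.

```bash
sed -i '$a H=.024  # true fingertip height = reported z + H' h.py
python3 - <<'E'
from h import *
p=np.array([.574,-.2015,.004-H]);up=np.array([0,0,.085])
env.movel(p+[0,0,.045],rot(np.pi/2),rate=.2); env.movel(p,rate=.12)
effector.grasp(10);print(st());effector.release()
env.movel(p,rot(0),rate=.2)
effector.grasp(25);print(st())
env.movel(p+up,rate=.2);print(st())
q=np.array([p[0]-.022,p[1]+.1747,p[2]+.085]); env.movel(q,rate=.2);env.pause(.2);print(st())
for n in("scene","top"):
    pc,d,P=cloud(n);save(pc,"w_%s.png"%n);np.savez("w_"+n,p=pc,P=P)
a=cv2.imread("pics/w_top.png")[150:300,230:430];b=cv2.imread("pics/w_scene.png")[120:270,170:320]
cv2.imwrite("pics/v2.png",np.hstack([cv2.resize(a,(400,300)),cv2.resize(b,(400,400))[:300]]))
E
```

```text
(19.18, array([ 0.5739, -0.2016, -0.0198]), 0.051, 10.0, array([-1.3,  0.2,  1.9]))
(22.33, array([ 0.574 , -0.2015, -0.02  ]), 0.0517, 25.0, array([-0.3,  0.1, -0.8]))
(22.91, array([ 0.5734, -0.2013,  0.0644]), 0.0513, 25.0, array([ 0.1,  0.8, -1.1]))
(24.14, array([ 0.552 , -0.0282,  0.0649]), 0.0512, 25.0, array([-0.8,  0. , -1.5]))
```

View pics/v2.png

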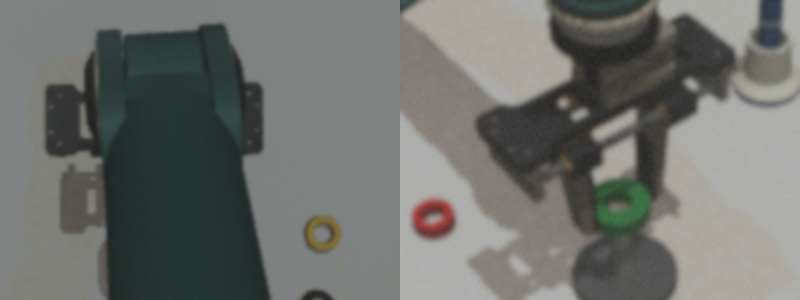

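The wheel (scene crop about (623,207)) is held level above the post. I'm lowering it while watching the force.

```bash
cat >> h.py <<'E'
def lower(q,z0,z1,step=.006,fmax=8,k=.0003):
    "guided descent: shift the target by the side force, stop on a hard upward push"
    q=np.array(q,float);b=env.sense()["wrist_force"].copy()
    for z in np.append(np.arange(z0,z1,-step),z1):
        q[2]=z;env.movel(q,rate=.06);s=env.sense();f=s["wrist_force"]-b
        print(round(z,4),np.round(s["ee_pos"],4),np.round(f,1),round(s["t"],2))
        if f[2]>fmax: break
        q[:2]+=np.clip(k*f[:2],-.0015,.0015)*(np.hypot(*f[:2])>2.5)
    return q,f
E
python3 - <<'E'
from h import *
q=[.552,-.0267,.045-H+.02]
env.movel(q,rate=.15)
q,f=lower(q,.055-H,.0165-H)
E
```

```text
0.031 [ 0.5519 -0.0267  0.0309] [0.2 0.2 0. ] 24.87
0.025 [ 0.5518 -0.0267  0.0247] [-1.1  0.5 -1.1] 25.12
0.019 [ 0.5518 -0.0268  0.0185] [-0.9  1.3 -0.4] 25.37
0.013 [ 0.5517 -0.0268  0.0125] [-0.9  0.6 -0.4] 25.62
0.007 [ 0.5518 -0.0268  0.0065] [-1.2  1.  -1.1] 25.87
0.001 [ 5.518e-01 -2.680e-02  5.000e-04] [-2.3  1.2 -1.3] 26.12
-0.005 [ 0.5516 -0.0266 -0.0053] [0.1 0.3 0.3] 26.37
-0.0075 [ 0.5516 -0.0265 -0.0075] [-0.2 -0.3 -0.6] 26.62
```

Run:
```python
from h import *
effector.release();env.movel(env.sense()["ee_pos"]*[1,1,0]+[0,0,.07],rate=.25)
p=np.array([.446,-.215,.004-H])
env.movel(p+[0,0,.09],rate=.3)
pc,d,P=cloud("scene");save(pc,"w2.png")
c,a,_=blob(pc,254,222,(45,90,30),(90,255,255),30);print("wheel scene px",c,ray("scene",*c,.026),a, "(expect ~ +.0025,-.0015 off .552,-.0267)")
q=P[205:240,235:275].reshape(-1,3);q=q[q[:,2]>.006];print(np.round(np.percentile(q[:,2],[10,50,90,99]),3))
env.movel(p,rate=.15);effector.grasp(25);print(st())
env.movel(p+[0,0,.1],rate=.2);env.movel([.552,-.0267,.08],rate=.3);env.pause(.1);print(st())
pc,d,P=cloud("scene");save(pc,"c_scene.png")
cv2.imwrite("pics/v3.png",np.hstack([cv2.resize(cv2.imread(f"pics/{n}.png")[140:270,180:310],(390,390),interpolation=2) for n in("w2","c_scene")]))
```

```text
wheel scene px (253.40116279069767, 217.9890180878553) [ 0.55397054 -0.02776799  0.026     ] 258.0 (expect ~ +.0025,-.0015 off .552,-.0267)
[0.009 0.012 0.028 0.055]
(30.36, array([ 0.446, -0.215, -0.02 ]), 0.0373, 25.0, array([-0.4,  0.8,  0.9]))
(31.98, array([ 0.5508, -0.0294,  0.0795]), 0.0373, 25.0, array([1. , 0.4, 0.1]))
```

View pics/v3.png

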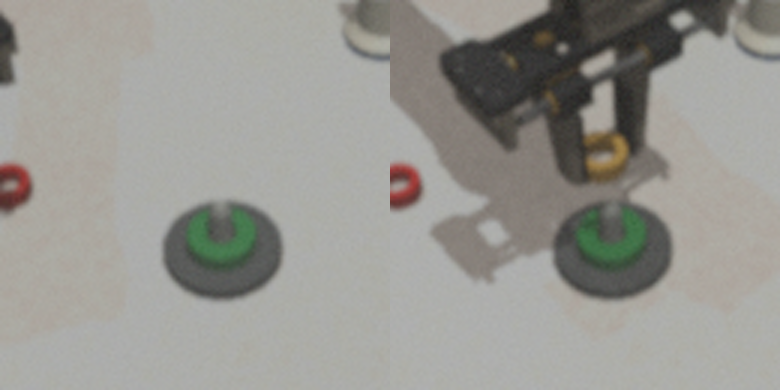

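The wheel is down on the base (crop (222,237), top at about 28 mm). The brass collar is held above the post at (605,155). Next I lower the collar, let go, look, and measure the light.

Run:
```python
from h import *
q=[.552,-.0267,.061-H+.01];env.movel(q,rate=.15);env.pause(.15)
q,f=lower(q,.059-H,.0325-H)
if f[2]<8:
    effector.release();print(st());env.movel(env.sense()["ee_pos"]*[1,1,0]+[0,0,.09],rate=.25)
    env.movel([.50,.12,.16],rate=.3)
    for n in("scene","top"):
        pc,d,P=cloud(n);save(pc,"f_%s.png"%n);np.savez("f_"+n,p=pc,P=P)
    cv2.imwrite("pics/v4.png",np.hstack([cv2.resize(cv2.imread("pics/f_scene.png")[80:260,180:360],(400,400),interpolation=2),cv2.resize(cv2.imread("pics/f_top.png")[190:330,140:320],(400,311))[:400] if 0 else cv2.copyMakeBorder(cv2.resize(cv2.imread("pics/f_top.png")[180:330,150:350],(400,300)),0,100,0,0,0)]))
    P=np.load("f_scene.npz")["P"];q=P[195:245,230:280].reshape(-1,3);q=q[(q[:,2]>.035)&(q[:,2]<.05)];print(np.round(np.median(q,0),4),np.round(np.percentile(q,[5,95],0),3).tolist())
```

```text
0.035 [ 0.5515 -0.0267  0.0345] [ 0.7  1.  -0.8] 32.89
0.029 [ 0.5516 -0.0266  0.0285] [ 1.4 -0.2 -0.2] 33.14
0.023 [ 0.5516 -0.0267  0.0226] [ 0.4  0.8 -1. ] 33.39
0.017 [ 0.5516 -0.0267  0.0166] [ 0.8 -0.3  0.4] 33.64
0.011 [ 0.5516 -0.0267  0.0105] [1.3 0.  0.1] 33.89
0.0085 [ 0.5519 -0.0267  0.0084] [ 1.2 -0.1 -0.1] 34.14
(35.06, array([ 0.552 , -0.0267,  0.0085]), 0.092, 0.0, array([ 0.1,  0.3, -0.2]))
[ 0.5578 -0.0319  0.0419] [[0.537, -0.045, 0.036], [0.569, -0.013, 0.048]]
```

View pics/v4.png

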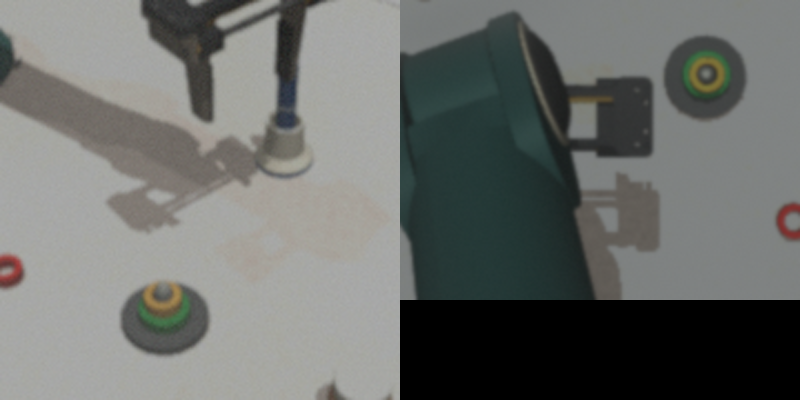

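The top view shows collar, wheel and post concentric at (706,74) in the crop, with the collar top at about 44 mm. Next is the light.

```bash
cat >> h.py <<'E'
POST=np.array([.552,-.0267,.057])
def aim(tilt=np.pi/4):
    z=np.array([0,-np.sin(tilt),-np.cos(tilt)]);y=np.array([1.,0,0]);return np.stack([np.cross(y,z),y,z],1)
E
python3 - <<'E'
from h import *
L=np.array([.4375,.2313,0])
env.movel(L+[0,0,.16],rot(np.pi/2),rate=.2)
env.movel(L+[0,0,.048],rate=.12);print(st())
effector.grasp(40);print(st())
env.movel(L+[0,0,.165],rate=.15);env.pause(.2);print(st())
R=aim();t=POST-R[:,2]*.13
env.movel([.48,.16,.20],rate=.2)
try: env.movel(t,R,rate=.12)
except env.PlanningError as e: print(e); env.reach(t,R)
env.pause(.3);print(st())
for n in("scene","top"):
    pc,d,P=cloud(n);save(pc,"l_%s.png"%n);np.savez("l_"+n,p=pc,P=P)
cv2.imwrite("pics/v5.png",np.hstack([cv2.resize(cv2.imread("pics/l_scene.png")[80:260,180:360],(400,400),interpolation=2),cv2.resize(cv2.imread("pics/l_top.png")[130:280,180:330],(400,400),interpolation=2)]))
E
```

```text
(39.15, array([0.438 , 0.2317, 0.0486]), 0.092, 0.0, array([ 0.1,  0.3, -0.2]))
(40.2, array([0.4374, 0.2313, 0.0479]), 0.0222, 40.0, array([-0.1,  0.1, -0.8]))
(41.33, array([0.437 , 0.2311, 0.1641]), 0.0224, 40.0, array([-0.4,  0.4, -0.9]))
(43.47, array([0.5522, 0.065 , 0.1496]), 0.0224, 40.0, array([ 0.6, -0.3, -1.3]))
```

View pics/v5.png

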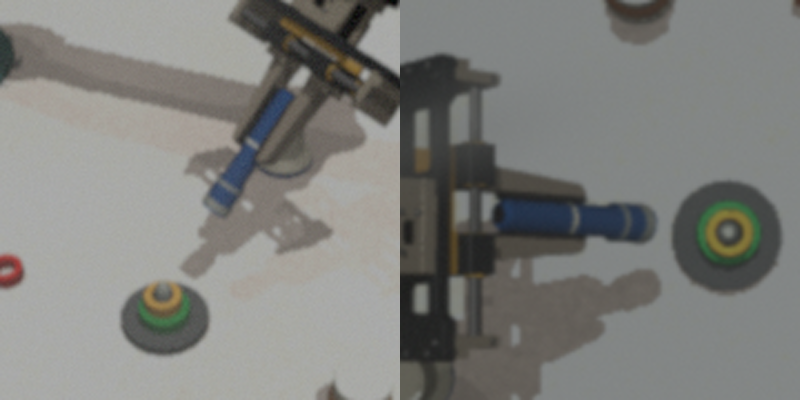

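The light is held tipped toward the post, with its lens at scene crop (215,205) and top crop (648,222), and the stack is intact. I'll measure the axis and lens from the depth.

```bash
cat >> h.py <<'E'
def light(n,off):
    pc,d,P=cloud(n);c=env.sense()["ee_pos"];eye=viewer.camera_info(n)["eye"]
    m=cv2.inRange(cv2.cvtColor(pc,cv2.COLOR_RGB2HSV),(100,90,20),(130,255,255))>0
    q=P[m&(np.linalg.norm(P-c,axis=2)<.15)&(P[...,2]>.05)]-off
    m0=np.median(q,0);q=q[np.linalg.norm(q-m0,axis=1)<.1]
    v=cv2.fitLine(q.astype(np.float32),cv2.DIST_HUBER,0,.01,.01).ravel();a,o=v[:3],v[3:]
    a=a*np.sign(a[2]);t=(q-o)@a
    w=eye-o;w-=a*(w@a);o=o-.0095*w/np.linalg.norm(w)   # visible surface -> axis
    lens=o+a*np.percentile(t,1);tail=o+a*np.percentile(t,99)
    print(n,len(q),"tilt",np.degrees(np.arccos(a[2])).round(1),"axis",a.round(3),"lens",lens.round(4),"tail",tail.round(4),"len",np.ptp(t).round(3),"focus-post",(lens-.05*a-POST).round(4));return lens,a
E
python3 - <<'E'
from h import *
print(st());light("scene",np.array([.0025,-.0015,-.001]));light("top",np.array([-.0028,.0016,.0005]))
E
```

```text
(43.57, array([0.5521, 0.0651, 0.1493]), 0.0228, 40.0, array([ 0.1,  0.2, -1.8]))
scene 326 tilt 45.3 axis [-0.048  0.709  0.703] lens [0.5509 0.047  0.1315] tail [0.5454 0.1283 0.2122] len 0.117 focus-post [0.0013 0.0382 0.0394]
top 453 tilt 46.7 axis [-0.005  0.727  0.686] lens [0.5551 0.0438 0.1319] tail [0.5545 0.1287 0.212 ] len 0.12 focus-post [0.0033 0.0341 0.0406]
```

Run:
```python
from h import *
R=aim();t=POST-R[:,2]*.13+[-.0015,-.0295,-.030]
env.movel(t,R,rate=.05);env.pause(.6);print(st())
light("scene",np.array([.0025,-.0015,-.001]));light("top",np.array([-.0028,.0016,.0005]))
pc,_,_=cloud("scene");p2,_,_=cloud("top");save(np.hstack([cv2.resize(pc[80:260,180:360],(400,400),interpolation=2),cv2.resize(p2[130:280,200:350],(400,400),interpolation=2)]),"v6.png")
```

```text
(45.26, array([0.5505, 0.0357, 0.1189]), 0.0222, 40.0, array([-0.4,  0.1, -0.7]))
scene 303 tilt 45.3 axis [-0.042  0.709  0.704] lens [0.5492 0.0176 0.1012] tail [0.5444 0.0993 0.1822] len 0.117 focus-post [-0.0007  0.0088  0.009 ]
top 414 tilt 46.5 axis [0.004 0.725 0.688] lens [0.5528 0.0157 0.1014] tail [0.5533 0.1006 0.1819] len 0.12 focus-post [0.0006 0.0062 0.01  ]
```

View pics/v6.png

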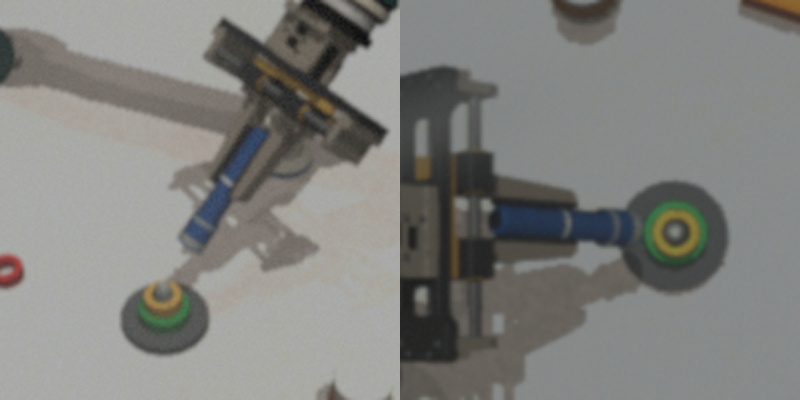

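The lens (scene crop (190,240)) points at the post tip (163,290) at about 45 degrees. The focus is within about 1 cm and the stack is still home, so I'm handing in.

```bash
python3 -c "
from h import *
print(workorder.finish_job())"
```

```text
the job is handed in; nothing more can be done
None
```

The job is handed in, with no verdict returned: wheel and collar look seated on the arbor in the last pictures, the light is held at about 45° with its focus roughly 1 cm from the post tip, and the bottle, jar and tray were never approached.

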